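# Open the push-and-turn bottle for weighing out

### The job

Open the square amber bottle that is lying on the bench, so that it is ready for weighing out: stand it upright, fully down in the square well of the white holder, and let go of it; then take it by its child-resistant cap, press the cap down against its spring, turn it counter-clockwise and lift it off, leaving the bottle standing in the well. Set the cap down flat in the steel tray with the gripper (do not drop it) and let go. The bottle is glass, so do not slam it or lean on it hard, and leave the other things on the bench where they are.

Things in the scene. Friction and masses are not known exactly. Their poses are not given: they have to be found in the camera images.
- bottle: Square amber glass bottle with paper labels, 54 mm square, 83 mm long with its cap, 0.2 kg. It starts lying on a flat side, capped end roughly away from the robot. Origin: centre of its base (27 mm above the bench while lying). x runs from base to mouth; y, z square to the flats. Flats reach x = 0 to 55 mm, the shoulder ends at 60, a 29 mm neck at 74.5. Standing, x points up, facing any of four ways.
- bottle_grip (a point): Point on the bottle's axis 50 mm from its base, axes as the bottle's: a good place to grasp across two flats. A gripper leaning 45 degrees over the cap end clears the cap, and once the bottle is swung upright it leans 45 degrees the other way, clear of the holder.
- cap: Black ribbed round child-resistant cap, 46 mm diameter, 16.5 mm high, 0.045 kg, a separate part locked on the bottle at the start. Origin: on its axis at the open lower edge (66.5 mm from the bottle's base when locked); its x axis points out through the closed top. It sits on three neck lugs (a bayonet). Grip it high: pressed, its edge nears the shoulder, and the flats stand 4 mm further out.
- cap_top (a point): Centre of the cap's top face, axes as the cap's. A spring holds the cap up with about 5 N, rising 1.2 N per mm pressed. Pressed 3 mm or more (it bottoms at about 5 mm, some 11 N) it can turn counter-clockwise seen from above; past about 45 degrees it is free of the lugs and lifts straight off (aim for 65 to 70, as the bottle itself gives 5 in the well; a stop at 85). Unpressed, or clockwise, it does not turn.
- holder: White plastic bottle holder, a block 110 x 110 x 26 mm fixed to the bench, with a screw head near each corner and one square well in the middle. Origin: centre of its underside; x and y along its sides.
- holder_well (a point): Centre of the floor of the holder's square well, 6 mm above the bench, axes as the holder's. The well is 59 mm square and 20 mm deep, with a 3 mm chamfer at its mouth; its walls keep the bottle from turning.
- tray: Shallow stainless steel tray, 140 mm (its x) x 180 mm (its y), 16 mm high over the bench with 3 mm walls and a thin rolled rim (2.5 mm more), fixed to the bench. Origin: centre of its underside.
- tray_floor (a point): Centre of the tray's inner floor, 3 mm above the bench, axes as the tray's.
- jar_low: Bystander: round amber jar with a black cap, 58 mm diameter, 90 mm high; origin: centre of its underside.
- jar_tall: Bystander: round amber jar with a black cap, 52 mm diameter, 115 mm high; origin: centre of its underside.
- jar_clear: Bystander: round clear glass jar, 54 mm diameter, 95 mm high; origin: centre of its underside.
- mortar: Bystander: white porcelain mortar with its pestle, 96 mm diameter, 107 mm high with the pestle, which leans out on the -x side by 67 mm from the middle; origin: centre of its underside.
- spatula: Bystander: steel spoon spatula lying flat, 170 mm long along its x, under 20 mm high; origin: under its middle.
- weight: Bystander: brass balance weight, 26 mm diameter, 30 mm high; origin: centre of its underside.
- dish: Bystander: small white porcelain dish, 60 mm diameter, 20 mm high; origin: centre of its underside.
- stopper: Bystander: black rubber stopper, 22 to 28 mm diameter, 26 mm high; origin: centre of its underside.
There are look-alikes about, which are no part of the job. Several things look just like the holder: the one meant starts farthest to the robot's left.

How it is judged:
On the way, in this order (a step that is already met when the one before it is completed fails the run):
1. the bottle stands upright, fully down in the holder's well, with its cap still on, and has been let go (horizontal distance between bottle and holder_well below 0.006 m and z of bottle in the frame of holder_well below 0.004 m and angle between bottle's own x axis and vertical below 0.08 rad and x of cap in the frame of bottle below 0.069 m and contact force between the fingers and bottle below 0.05 N and contact force between the fingers and cap below 0.05 N), for 0.2 s.
2. the cap has been lifted clear of the bottle, which still stands in the well (horizontal distance between bottle and holder_well below 0.006 m and z of bottle in the frame of holder_well below 0.004 m and angle between bottle's own x axis and vertical below 0.08 rad and x of cap in the frame of bottle above 0.085 m), for 0.05 s.
3. the cap is set down on the tray floor while still held in the fingers (contact force between cap and tray above 0.1 N and contact force between the fingers and cap above 0.5 N and x of cap in the frame of tray_floor between -0.055 and 0.055 m and y of cap in the frame of tray_floor between -0.075 and 0.075 m).
At the end, for the whole second after the job is handed in: the bottle stands in the well (base centre within 6 mm of the well's centre and 4 mm of its floor, within 0.08 rad of upright), open; the cap lies flat (within 0.12 rad, either face up) on the tray floor; both at rest and released (horizontal distance between bottle and holder_well below 0.006 m and z of bottle in the frame of holder_well below 0.004 m and angle between bottle's own x axis and vertical below 0.08 rad and linear speed of each of bottle, cap below 0.02 m/s and x of cap in the frame of tray_floor between -0.055 and 0.055 m and y of cap in the frame of tray_floor between -0.075 and 0.075 m and z of cap in the frame of tray_floor below 0.022 m and (angle between cap's own x axis and vertical below 0.12 rad or angle between cap's own x axis and vertical above 3.02 rad) and contact force between cap and tray above 0.05 N); the robot touches nothing.
It fails at once if the glass bottle is slammed or pressed into the holder with more than 60 N (contact force between bottle and holder above 60 N).
It fails at once if a bystander is moved by more than 30 mm (distance of any of jar_low, jar_tall, jar_clear, mortar, spatula, weight, dish, stopper from where it was at the start of the episode above 0.03 m).
It also fails if it takes over 67 s, if anything falls off the work surface, if the arm or the gripper's body presses on something with over 40 N, if the wrist force passes 120 N, or if a joint passes its speed limit or range.

### The arm

A 6-joint arm with a two-finger parallel gripper is mounted at the origin on the work surface. World frame = base frame: x ahead of the robot, y to its left, z up, the work surface at z = 0. Lengths are in m, angles in rad, forces in N, time in s.
With the tool pointing down it reaches from about 0.3 to 0.775 m from the base axis. Payload 14.6 kg.
Tool frame: the origin (TCP) lies midway between the tips of the shut fingers; the grasp point (between the pads) lies 19 mm behind it; z points along the fingers, y is the line along which they close (so a half turn about z gives the same grasp; the last joint's range is limited). The gripper opens to 85 mm and grips with 20 to 120 N. Pads are 22 mm wide; open, the fingers measure 114 mm over their backs; the gripper's body (76 mm by 85 mm) begins 54 mm behind the grasp point. The pads swing forward as they close: fully open they stand 13 mm farther back than shut.
Start: joints at [-1.313, 0.3, 1.521, -0, 1.321, -0.067], TCP at [0.176, -0.521, 0.231] pointing down, gripper open.
Joint ranges: [-3.03, 3.03], [-0.79, 2.21], [0.23, 2.52], [-1.04, 4.18], [0, 3.07], [-2.55, 2.55]. Speed limits (rad/s): [2.22, 2.22, 2.57, 3.14, 3.14, 3.14].

### API

Orientations are given as a unit quaternion [x, y, z, w].
In Python, from plant import monitor, cams, close_job gives the robot as it stands. The module is installed in compiled form; this text tells all that it offers.
- The arm moves only by the shell command python3 -m jog 'ROWS' [OPENING] [FORCE]. ROWS is JSON, a list of rows, each an object of numbers: "dx", "dy", "dz": the shift along the tool's x, y, z in mm; "ax", "ay", "az": the turn, a rotation vector about the tool's x, y, z in rad. In form: [{"dx": .., "dy": .., "dz": .., "ax": .., "ay": .., "az": ..}, ...]. A call has 1 to 8 rows; each row is the pose to reach, as a shift and turn from the pose commanded when the call began, along the tool's axes at that moment; what a row does not reach only later rows make up. A row lasts 1/8 s, in which the tool goes at most 62.5 mm and 10.7 degrees, less where a joint would pass 70% of its speed; a pose out of reach is approached as far as the arm can. A call with a gripper value outside its range is refused whole. OPENING is the closure, from -1 (fully open) to 1 (shut), set as the call begins (- or left out, the last holds). The fingers move at their own pace and stop on an object; FORCE is the grip in N (left out, the last holds). Time passes only in rows, so rows that repeat a pose let the fingers close. It gives the time, the measured TCP pose, the force, the opening and the grip force at its end, in the units of the state.
- monitor.get_state(): the state, without advancing time (a new reading comes with each control period).
- cams.capture(name): name is "scene" or "top"; returns (picture, depth): 420x560x3 uint8, red, green, blue; 420x560 float32, m along the optical axis (not along the pixel's ray), 0 where there is no reading.
- cams.camera_info(name): a dict with "intrinsics" (3x3 intrinsics, pixels), "position" and "rotation" of the camera in the world. Camera axes: x right, y up, looking along -z (the intrinsics and any distortion apply to the point x, -y, -z); pixel columns grow to the right and rows downward; lengths in m; the calibration is good to about 2 mm. A picture is of the moment at which its call begins. camera_info takes no time and is no camera call.
- close_job(): hands the job in; it is judged then, once.
The state is a dict: "time": time; "joint_pos": joint angles; "qvel": joint speeds; "joint_torque": joint torques, N m; "ee_pos": TCP position; "orientation": TCP orientation; "force": force on the tool from outside, world axes, zero at the start; "ft_torque": the same for the moment, N m; "gripper_width": finger opening in m; "grip_force": force on a finger pad.
Only numpy, scipy, OpenCV 4.12 (cv2) and the standard library are available. Lean on these libraries where they do the work, as an engineer would, in place of code of your own. Each camera call takes 0.05 s, during which the arm holds its last target. There are 200 camera calls.

## Working session

There is one attempt and no reset: what is moved stays moved. The work goes in short steps, Python scripts to look and compute and a shell command to move; the robot and the scene stay as the last step left them, time stands still between calls to the robot, and variables do not carry over. Pictures are saved under pics/ and viewed, at most 13 in all, crops included, and the job is handed in when it is done.

```bash
mkdir -p pics; python3 - <<'E'
from plant import monitor,cams
import cv2,numpy as np
for n in("scene","top"):
    p,d=cams.capture(n); cv2.imwrite(f"pics/{n}0.png",p[...,::-1]); np.save(f"{n}_d.npy",d); print(n,cams.camera_info(n))
s=monitor.get_state(); print(s)
E
```

```text
scene {'intrinsics': array([[412.93642098,   0.        , 278.89511289],
       [  0.        , 412.93642098, 208.8184723 ],
       [  0.        ,   0.        ,   1.        ]]), 'position': array([1.28005552, 0.16225805, 0.93320654]), 'rotation': array([0.19698606, 0.30750852, 0.77715722, 0.51250527])}
top {'intrinsics': array([[541.99116265,   0.        , 275.21249178],
       [  0.        , 541.99116265, 203.07813983],
       [  0.        ,   0.        ,   1.        ]]), 'position': array([ 0.38978942, -0.18173781,  1.76227103]), 'rotation': array([ 0.03176122, -0.02890262, -0.70476631,  0.70813863])}
{'time': 0.1, 'joint_pos': array([-1.31259649e+00,  3.00424099e-01,  1.52154842e+00,  5.13202224e-06,
        1.32068669e+00, -6.65805265e-02]), 'qvel': array([ 0.0028118 ,  0.00036671, -0.00059349, -0.00164102, -0.00133369,
        0.00146512]), 'joint_torque': array([ 7.99682402e-04, -5.44373310e+01, -3.62370300e+01, -1.13439005e-04,
        3.06543814e-03, -5.85264360e-06]), 'ee_pos': array([ 0.17545822, -0.52103283,  0.23076091]), 'orientation': array([ 9.86843627e-01,  1.61676750e-01, -4.85408016e-05, -5.31071976e-04]), 'force': array([-0.14388471, -0.54611599,  0.16533905]), 'ft_torque': array([-0.01015197,  0.0113552 , -0.03925189]), 'grip_force': 0.0, 'gripper_width': 0.08530867333759774}
```

View pics/scene0.png

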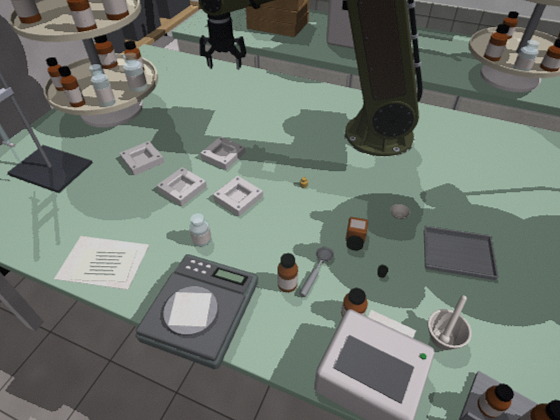

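View pics/top0.png

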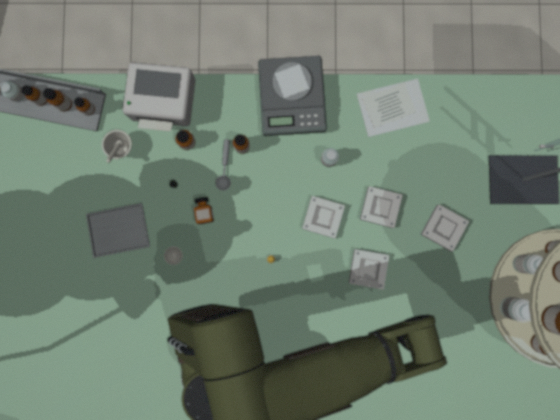

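The top picture has +x up and +y to the left. The bottle lies at top (203,212) / scene (356,232), with its black cap at top (201,202). The tray is at (118,230).

Possible confusions:
- **Holders:** top (324,216), (381,207), (446,228) and (370,268). The one farthest to the robot's left (largest y) is (324,216), or (239,195) in scene.
- **Bottles:** the round amber jars at (185,139) and (241,143) stand upright, and the rack bottles are at (30–85,100). None of these is the square bottle lying down.

```bash
cat > h.py <<'E'
import numpy as np,cv2
from scipy.spatial.transform import Rotation as R
from plant import monitor,cams
def ray(n,uv):
    c=cams.camera_info(n);K=c["intrinsics"];uv=np.atleast_2d(uv).astype(float)
    d=np.c_[(uv[:,0]-K[0,2])/K[0,0],-(uv[:,1]-K[1,2])/K[1,1],-np.ones(len(uv))]
    return c["position"],R.from_quat(c["rotation"]).apply(d)
def plane(n,uv,z):
    p,d=ray(n,uv); return p+d*((z-p[2])/d[:,2])[:,None]
def deep(n,uv,depth):
    p,d=ray(n,uv); uv=np.atleast_2d(uv).astype(int); return p+d*depth[uv[:,1],uv[:,0]][:,None]
def proj(n,P):
    c=cams.camera_info(n);K=c["intrinsics"];q=R.from_quat(c["rotation"]).inv().apply(np.atleast_2d(P)-c["position"])
    return np.c_[K[0,0]*q[:,0]/-q[:,2]+K[0,2],K[1,1]*-q[:,1]/-q[:,2]+K[1,2]]
E
python3 - <<'E'
from h import *
T=cv2.imread("pics/top0.png");S=cv2.imread("pics/scene0.png")
D={n:np.load(n+"_d.npy") for n in("top","scene")}
def cloud(n):
    v,u=np.mgrid[0:420,0:560];uv=np.c_[u.ravel(),v.ravel()];P=deep(n,uv,D[n]);P[D[n].ravel()==0]=9;return P.reshape(420,560,3)
for n in("top","scene"):
    P=cloud(n)
    # bench
    print(n)
    for name,uv,w,lo,hi in [("holder",((324,216),(239,195)),40,.019,.034),("bottle",((203,208),(356,232)),22,.012,.075),("tray",((118,230),(460,252)),50,.010,.03)]:
        u,v=uv[n!="top"]
        m=np.zeros((420,560),bool);m[v-w:v+w,u-w:u+w]=1
        m&=(P[...,2]>lo)&(P[...,2]<hi)
        if name=="holder": m&=np.hypot(P[...,0]-plane(n,(u,v),.02)[0,0],P[...,1]-plane(n,(u,v),.02)[0,1])<.085
        q=P[m]; r=cv2.minAreaRect(q[:,:2].astype(np.float32)*1000)
        print(name,m.sum(),np.median(q[:,2]).round(4),r)
    print("bench z",np.median(P[200:240,255:300,2]))
a=cv2.resize(T[165:255,160:360],None,fx=3.9,fy=3.9,interpolation=2)
b=cv2.resize(S[170:260,210:410],None,fx=3.9,fy=3.9,interpolation=2)[:240]
c=cv2.resize(S[150:270,190:390],None,fx=3.9*.6,fy=3.9*.6,interpolation=2)
o=np.zeros((600,780,3),np.uint8);o[:351]=a;h=min(249,c.shape[0]);o[351:351+h,:c.shape[1]]=c[:h];cv2.imwrite("pics/crop.png",o)
E
```

```text
top
holder 774 0.0259 ((494.9852294921875, -329.3856201171875), (110.17196655273438, 110.31602478027344), 73.55896759033203)
bottle 454 0.0509 ((528.6013793945312, 33.65542221069336), (91.0325698852539, 129.466796875), 34.968666076660156)
tray 515 0.0155 ((451.97137451171875, 328.9890441894531), (320.8174133300781, 314.8132629394531), 88.5327377319336)
bench z -0.00019083252667795314
scene
holder 736 0.0259 ((495.1593017578125, -327.89166259765625), (114.90260314941406, 115.90082550048828), 73.92314147949219)
bottle 582 0.0495 ((516.985107421875, 58.067867279052734), (85.73577117919922, 54.192420959472656), 9.487261772155762)
tray 571 0.0168 ((452.2461853027344, 335.20733642578125), (147.18873596191406, 185.85243225097656), 11.431696891784668)
bench z 0.0004388670109424231
```

View pics/crop.png

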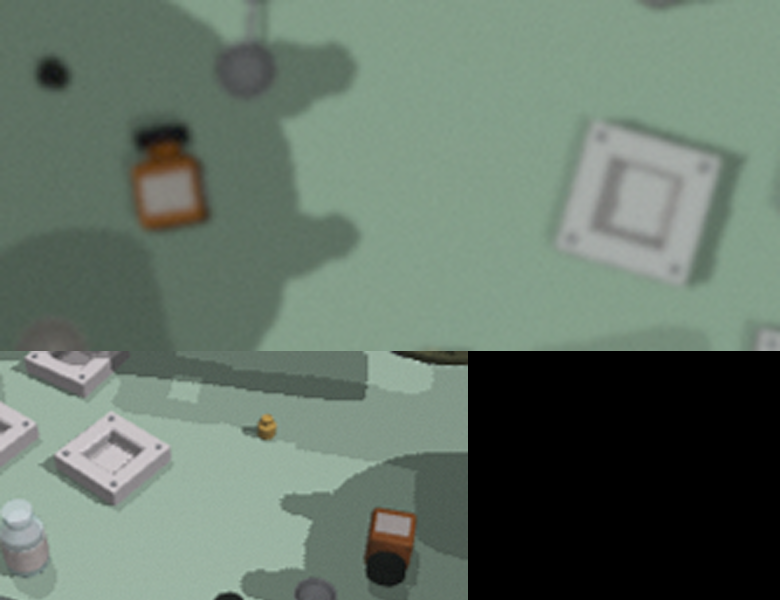

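The crop confirms the choice: the square bottle is lying at full-image (203,212) with its cap at (201,200), and the chosen holder is at (324,216) with an empty well. I'll refine the bottle pose and work out the moves.

```bash
cat >> h.py <<'E'
def frame(head,tilt):
    """tool rotation: down with tool x at heading head (rad), tilt>0 leans tool z outward along head"""
    a=np.array([np.cos(head),np.sin(head),0]);up=np.array([0,0,1.])
    z=np.sin(tilt)*a-np.cos(tilt)*up; x=np.cos(tilt)*a+np.sin(tilt)*up
    return R.from_matrix(np.c_[x,np.cross(z,x),z])
def delta(pos,rot,frm=None):
    s=monitor.get_state();p0,r0=(s["ee_pos"],R.from_quat(s["orientation"])) if frm is None else frm
    print("rows to",np.round(pos,4),":",(r0.inv().apply(np.array(pos)-p0)*1000).round(1),(r0.inv()*rot).as_rotvec().round(4))
E
python3 - <<'E'
from h import *
for n,c0 in(("top",(203,208)),("scene",(356,232))):
    D=np.load(n+"_d.npy");v,u=np.mgrid[0:420,0:560];P=deep(n,np.c_[u.ravel(),v.ravel()],D).reshape(-1,3)
    m=(D.ravel()>0)&(np.hypot(P[:,0]-.517,P[:,1]-.058)<.065)
    f=P[m&(P[:,2]>.02)&(P[:,2]<.07)]
    print(n,len(f),cv2.minAreaRect((f[:,:2]*1000).astype(np.float32)),"max z",np.percentile(f[:,2],[50,95]).round(4))
    t=P[m&(abs(P[:,2]-.054)<.004)]
    print("top flat",len(t),cv2.minAreaRect((t[:,:2]*1000).astype(np.float32)),t.mean(0).round(4))
T=cv2.cvtColor(cv2.imread("pics/top0.png"),cv2.COLOR_BGR2HSV)
m=((T[...,0]<18)|(T[...,0]>172))&(T[...,1]>90)
k=np.zeros_like(m);k[185:228,185:222]=m[185:228,185:222]
c=max(cv2.findContours(k.astype(np.uint8),0,2)[0],key=cv2.contourArea)
print("amber@.054",cv2.minAreaRect((plane("top",c[:,0],.05)[:,:2]*1000).astype(np.float32)))
for nm,uv,z in[("stopper",(173,184),.026),("jar",(185,139),.1),("jar2",(241,143),.1),("spat",(223,184),.01),("cap",(201,202),.045),("clear",(330,157),.09),("mortar",(117,145),.06)]:print(nm,plane("top",uv,z).round(3))
E
```

```text
top 426 ((514.4713134765625, 56.60380554199219), (84.10350799560547, 55.90602111816406), 10.106534004211426) max z [0.0512 0.0592]
top flat 205 ((513.7640380859375, 56.19903564453125), (82.0634994506836, 53.9916877746582), 11.709826469421387) [0.5039 0.0555 0.0537]
scene 549 ((516.9077758789062, 58.00390625), (85.52771759033203, 54.1429443359375), 9.369670867919922) max z [0.0501 0.0565]
top flat 269 ((516.7206420898438, 58.66026306152344), (83.36270904541016, 53.29856491088867), 11.042485237121582) [0.5074 0.0568 0.0538]
amber@.054 ((509.7814025878906, 56.456329345703125), (71.30110931396484, 52.868770599365234), 11.13239860534668)
stopper [[0.599 0.156 0.026]]
jar [[0.732 0.107 0.1  ]]
jar2 [[ 0.72  -0.067  0.1  ]]
spat [[ 0.602 -0.004  0.01 ]]
cap [[0.54  0.062 0.045]]
clear [[ 0.679 -0.345  0.09 ]]
mortar [[0.72 0.33 0.06]]
```

```bash
python3 - <<'E'
from h import *
h=np.radians(10.5);r=frame(h,-np.radians(35));z=r.as_matrix()[:,2];g=np.array([.5237,.0589,.027])
print(z); tcp=g+.019*z
delta(tcp-.13*z,r); print(tcp)
E
```

```text
[-0.56397185 -0.104526   -0.81915204]
rows to [0.5863 0.0705 0.1179] : [ 578.1 -429.4  113.3] [ 0.0422 -0.6098  0.1374]
[0.51298453 0.05691401 0.01143611]
```

```bash
r='{"dx":578,"dy":-429,"dz":0,"ax":0.042,"ay":-0.61,"az":0.137}'; python3 -m jog '[{"dx":72,"dy":-54,"dz":0,"ax":0.005,"ay":-0.076,"az":0.017},{"dx":144,"dy":-107,"dz":0,"ax":0.010,"ay":-0.152,"az":0.034},{"dx":578,"dy":-429,"dz":0,"ax":0.042,"ay":-0.61,"az":0.137},{"dx":578,"dy":-429,"dz":0,"ax":0.042,"ay":-0.61,"az":0.137},{"dx":578,"dy":-429,"dz":0,"ax":0.042,"ay":-0.61,"az":0.137},{"dx":578,"dy":-429,"dz":0,"ax":0.042,"ay":-0.61,"az":0.137},{"dx":578,"dy":-429,"dz":0,"ax":0.042,"ay":-0.61,"az":0.137},{"dx":578,"dy":-429,"dz":0,"ax":0.042,"ay":-0.61,"az":0.137}]' -1; python3 - <<'E'
from h import *
h=np.radians(10.5);r=frame(h,-np.radians(35));z=r.as_matrix()[:,2];g=np.array([.5237,.0589,.027])
delta(g-.111*z,r)
E
```

```text
time: 1.1
ee_pos: [0.4611, -0.1096, 0.2311]
orientation: [0.95, 0.087, -0.3, 0.028]
force: [0.6, -1.0, 0.3]
gripper_width: 0.0853
grip_force: 0.0
rows to [0.5863 0.0705 0.1179] : [ 192.6 -154.3    2.9] [0.0012 0.0006 0.0001]
```

```bash
python3 -m jog '[{"dx":48,"dy":-39,"dz":1},{"dx":96,"dy":-77,"dz":2},{"dx":144,"dy":-116,"dz":2},{"dx":193,"dy":-154,"dz":3},{"dx":193,"dy":-154,"dz":3},{"dx":193,"dy":-154,"dz":3}]'; python3 - <<'E'
from h import *
h=np.radians(10.5);r=frame(h,-np.radians(35));z=r.as_matrix()[:,2];g=np.array([.5237,.0589,.027])
delta(g+.019*z,r)
for n in("top","scene"):
    p,_=cams.capture(n);cv2.imwrite(f"pics/{n}1.png",p[...,::-1])
a=cv2.imread("pics/top1.png")[130:270,120:300];b=cv2.imread("pics/scene1.png")[140:340,260:500]
cv2.imwrite("pics/c1.png",np.hstack([cv2.resize(a,(400,311)),cv2.resize(b,(373,311))]))
E
```

```text
rows to [0.513  0.0569 0.0114] : [ 192.7 -154.4  132.9] [0.0012 0.0006 0.0001]validation failed for argument at $[0]...
```

View pics/c1.png

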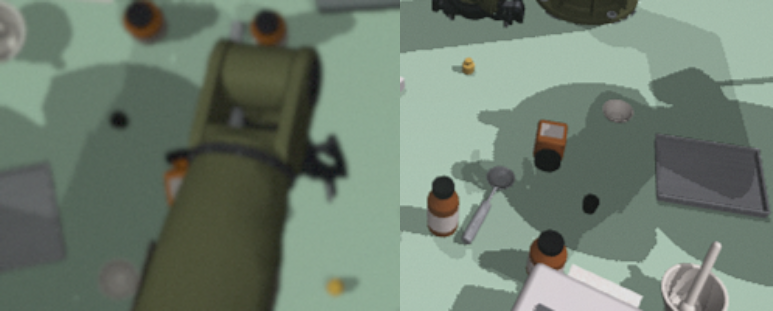

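The jog was refused because every row needs all six keys, so the arm did not move. The picture shows the bottle unobstructed in the right pane at (548,145), the stopper at (590,203), and the gripper still off to the side.

```bash
python3 -m jog '[{"dx":48,"dy":-39,"dz":1,"ax":0,"ay":0,"az":0},{"dx":96,"dy":-77,"dz":2,"ax":0,"ay":0,"az":0},{"dx":144,"dy":-116,"dz":2,"ax":0,"ay":0,"az":0},{"dx":193,"dy":-154,"dz":3,"ax":0,"ay":0,"az":0},{"dx":193,"dy":-154,"dz":3,"ax":0,"ay":0,"az":0},{"dx":193,"dy":-154,"dz":3,"ax":0,"ay":0,"az":0}]'; python3 - <<'E'
from h import *
h=np.radians(10.5);r=frame(h,-np.radians(35));z=r.as_matrix()[:,2];g=np.array([.5237,.0589,.027])
delta(g+.019*z,r)
p,_=cams.capture("scene");cv2.imwrite("pics/c2.png",cv2.resize(p[140:340,260:500,::-1],None,fx=2.5,fy=2.5))
E
```

```text
time: 1.95
ee_pos: [0.5857, 0.0676, 0.118]
orientation: [0.95, 0.087, -0.3, 0.028]
force: [-0.7, -0.8, 0.5]
gripper_width: 0.0854
grip_force: 0.0
rows to [0.513  0.0569 0.0114] : [  1.   -2.9 129.4] [ 0.0012  0.0004 -0.0006]
```

View pics/c2.png

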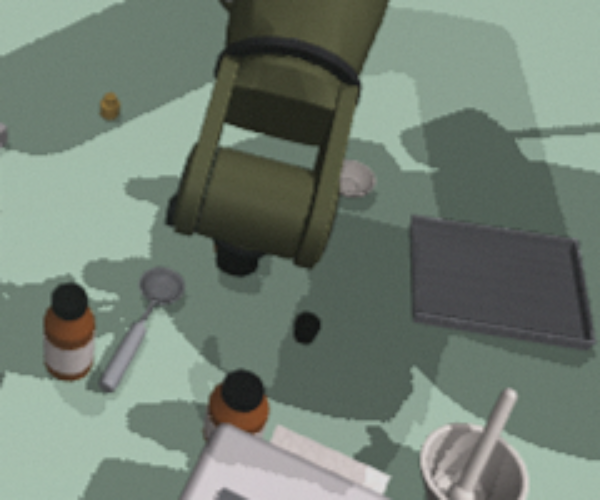

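The wrist hides the bottle, and the jar at (240,400) and the spatula at (160,285) are clear of it. I'll descend along the tool axis.

```bash
python3 -m jog '[{"dx":1,"dy":-3,"dz":30,"ax":0,"ay":0,"az":0},{"dx":1,"dy":-3,"dz":60,"ax":0,"ay":0,"az":0},{"dx":1,"dy":-3,"dz":90,"ax":0,"ay":0,"az":0},{"dx":1,"dy":-3,"dz":110,"ax":0,"ay":0,"az":0},{"dx":1,"dy":-3,"dz":122,"ax":0,"ay":0,"az":0},{"dx":1,"dy":-3,"dz":129,"ax":0,"ay":0,"az":0},{"dx":1,"dy":-3,"dz":129,"ax":0,"ay":0,"az":0}]'; python3 -m jog '[{"dx":0,"dy":0,"dz":0,"ax":0,"ay":0,"az":0},{"dx":0,"dy":0,"dz":0,"ax":0,"ay":0,"az":0},{"dx":0,"dy":0,"dz":0,"ax":0,"ay":0,"az":0},{"dx":0,"dy":0,"dz":0,"ax":0,"ay":0,"az":0},{"dx":0,"dy":0,"dz":0,"ax":0,"ay":0,"az":0},{"dx":0,"dy":0,"dz":0,"ax":0,"ay":0,"az":0},{"dx":0,"dy":0,"dz":0,"ax":0,"ay":0,"az":0},{"dx":0,"dy":0,"dz":0,"ax":0,"ay":0,"az":0}]' 1 40
```

```text
time: 2.88
ee_pos: [0.5136, 0.0576, 0.0121]
orientation: [0.95, 0.087, -0.299, 0.028]
force: [-0.1, 0.3, -0.2]
gripper_width: 0.0856
grip_force: 0.0
time: 3.88
ee_pos: [0.5139, 0.0579, 0.0122]
orientation: [0.95, 0.087, -0.299, 0.028]
force: [3.1, 1.0, 4.5]
gripper_width: 0.0536
grip_force: 42.8
```

```bash
python3 -m jog '[{"dx":-11,"dy":0,"dz":-16,"ax":0,"ay":0,"az":0},{"dx":-34,"dy":0,"dz":-49,"ax":0,"ay":0,"az":0},{"dx":-57,"dy":0,"dz":-82,"ax":0,"ay":0,"az":0},{"dx":-80,"dy":0,"dz":-115,"ax":0,"ay":0,"az":0},{"dx":-92,"dy":0,"dz":-131,"ax":0,"ay":0,"az":0},{"dx":-92,"dy":0,"dz":-131,"ax":0,"ay":0,"az":0}]'; cat >> h.py <<'E'
# grasp: bottle base in the tool frame, from the pose measured when the fingers shut
def basetool():
    tcp=np.array([.5139,.0579,.0122]);r=R.from_quat(np.array([.95,.087,-.299,.028])/np.linalg.norm([.95,.087,-.299,.028]))
    a=np.array([np.cos(np.radians(10.5)),np.sin(np.radians(10.5)),0]);c=np.array([.515,.057,.027])-.0415*a
    return r.inv().apply(c-tcp),r.inv().apply(a)
WELL=np.array([.4951,-.3287,.006]);HH=np.radians(-16.3)
def tcp_for(base,rot):
    b,_=basetool();b=b.copy();b[1]=0
    return np.array(base)-rot.apply(b)
E
python3 - <<'E'
from h import *
b,a=basetool();print(b,a)
r=frame(HH,np.radians(55))
print("axis there",r.apply(a))
delta(tcp_for(WELL+[0,0,.10],r),r)
E
```

```text
time: 4.62
ee_pos: [0.5133, 0.0579, 0.1725]
orientation: [0.95, 0.087, -0.299, 0.028]
force: [-0.5, -0.3, -3.3]
gripper_width: 0.0534
grip_force: 42.8
[-0.04174134  0.00111257  0.01111641] [ 8.19676181e-01 -2.41668850e-04 -5.72827112e-01]
axis there [ 9.45515091e-04 -2.46985078e-05  9.99999553e-01]
rows to [ 0.5093 -0.3329  0.1466] : [-46.6 383.5  64.8] [-0.0891  1.5374  0.5114]
```

```bash
python3 -m jog '[{"dx":-3,"dy":21,"dz":0,"ax":-0.005,"ay":0.085,"az":0.028},{"dx":-8,"dy":64,"dz":5,"ax":-0.015,"ay":0.256,"az":0.085},{"dx":-13,"dy":107,"dz":10,"ax":-0.025,"ay":0.427,"az":0.142},{"dx":-18,"dy":150,"dz":15,"ax":-0.035,"ay":0.598,"az":0.199},{"dx":-23,"dy":193,"dz":22,"ax":-0.045,"ay":0.769,"az":0.256},{"dx":-29,"dy":236,"dz":30,"ax":-0.055,"ay":0.94,"az":0.313},{"dx":-34,"dy":279,"dz":38,"ax":-0.065,"ay":1.11,"az":0.37},{"dx":-39,"dy":315,"dz":45,"ax":-0.073,"ay":1.25,"az":0.415}]'; python3 - <<'E'
from h import *
r=frame(HH,np.radians(55)); delta(tcp_for(WELL+[0,0,.10],r),r)
E
```

```text
time: 5.62
ee_pos: [0.5139, -0.2524, 0.1559]
orientation: [0.946, -0.083, 0.308, 0.057]
force: [1.4, 0.2, -2.5]
gripper_width: 0.0534
grip_force: 42.8
rows to [ 0.5093 -0.3329  0.1466] : [ 0.6 79.2 17.6] [-0.0264  0.3226  0.105 ]
```

```bash
python3 -m jog '[{"dx":0,"dy":30,"dz":7,"ax":-0.010,"ay":0.121,"az":0.040},{"dx":1,"dy":55,"dz":12,"ax":-0.018,"ay":0.22,"az":0.072},{"dx":1,"dy":79,"dz":18,"ax":-0.026,"ay":0.323,"az":0.105},{"dx":1,"dy":79,"dz":18,"ax":-0.026,"ay":0.323,"az":0.105},{"dx":1,"dy":79,"dz":18,"ax":-0.026,"ay":0.323,"az":0.105}]'; python3 - <<'E'
from h import *
s=monitor.get_state();r=frame(HH,np.radians(55)); delta(tcp_for(WELL+[0,0,.10],r),r)
b,a=basetool();rr=R.from_quat(s["orientation"]);print("predicted axis",rr.apply(a),"base",s["ee_pos"]+rr.apply([b[0],0,b[2]]))
ims=[]
for n in("top","scene"):
    p,d=cams.capture(n);np.save(n+"_d.npy",d);cv2.imwrite(f"pics/{n}3.png",p[...,::-1])
    u,v=proj(n,WELL+[0,0,.13])[0].astype(int);print(n,u,v)
    ims.append(cv2.resize(p[v-50:v+70,u-65:u+65,::-1],(395,365),interpolation=2))
cv2.imwrite("pics/c3.png",np.hstack(ims))
E
```

```text
time: 6.25
ee_pos: [0.5107, -0.3316, 0.1457]
orientation: [0.879, -0.125, 0.456, 0.064]
force: [-0.7, 0.9, -2.1]
gripper_width: 0.0535
grip_force: 42.9
rows to [ 0.5093 -0.3329  0.1466] : [ 0.1  1.6 -1.3] [-0.0023  0.0032 -0.0003]
predicted axis [ 0.00359027 -0.00243914  0.99999058] base [ 0.49639465 -0.32733471  0.10521763]
top 326 214
scene 233 164
```

View pics/c3.png

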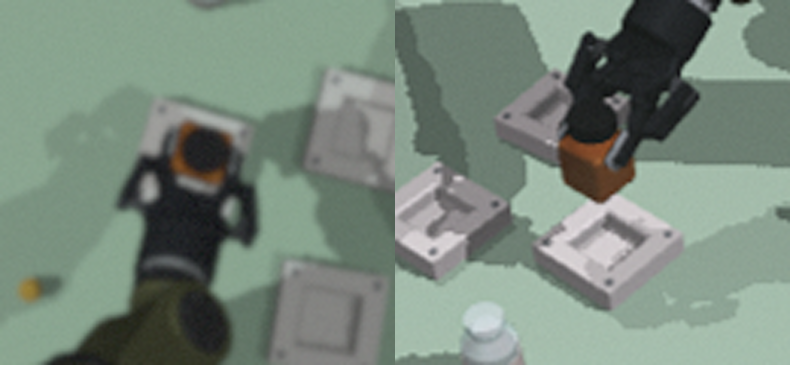

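The bottle is upright above the holder, with the cap at (205,150) in the left pane and its lower corner at (598,200) in the right pane over the well at (605,245). I'll measure the cap position and the tilt.

```bash
python3 - <<'E'
from h import *
s=monitor.get_state();b,a=basetool();rr=R.from_quat(s["orientation"])
base=s["ee_pos"]+rr.apply([b[0],0,b[2]]);ax=rr.apply(a);ct=base+.083*ax;print("pred cap top",ct)
H=frame(HH,0)
for n in("top","scene"):
    D=np.load(n+"_d.npy");I=cv2.imread(f"pics/{n}3.png").astype(int)
    v,u=np.mgrid[0:420,0:560];P=deep(n,np.c_[u.ravel(),v.ravel()],D);C=I.reshape(-1,3);ok=D.ravel()>0
    m=ok&(np.linalg.norm(P[:,:2]-ct[:2],axis=1)<.035)&(abs(P[:,2]-ct[2])<.006)&(C.max(1)<80)
    q=P[m]; print(n,m.sum(),"z",np.median(q[:,2]),cv2.minEnclosingCircle((q[:,:2]*1000).astype(np.float32)),q[:,:2].mean(0))
    # amber points
    m=ok&(C[:,2]>C[:,0]+35)&(np.linalg.norm(P-(base+.03*ax),axis=1)<.06)
    q=(P[m]-base)@H.as_matrix(); print("amber in holder axes",np.percentile(q,[2,50,98],axis=0).round(4).tolist())
    if n=="scene":
        q=q[q[:,2]<0]; # H z points down
        for i,nm in((0,"x"),(1,"y")):
            # planar face fit: points near the +-27 plane
            for sg in(1,-1):
                f=q[(abs(q[:,i]-sg*.027)<.005)&(-q[:,2]<.052)&(abs(q[:,1-i])<.023)]
                if len(f)>30:
                    A=np.c_[f[:,1-i],-f[:,2],np.ones(len(f))];w=np.linalg.lstsq(A,f[:,i],rcond=None)[0];print(nm,sg,len(f),"yaw slope,tilt slope,offset",w.round(4))
E
```

```text
pred cap top [ 0.4966918  -0.32739734  0.18819531]
top 175 z 0.18835714025535233 ((489.25177001953125, -325.4459228515625), 29.611148834228516) [ 0.49556331 -0.32929928]
amber in holder axes [[-0.0238, -0.0241, -0.0823], [-0.0156, -0.0141, -0.0557], [0.0241, 0.0257, -0.0485]]
scene 161 z 0.18775459805476746 ((491.0752868652344, -325.2374572753906), 30.918842315673828) [ 0.49931355 -0.32655838]
amber in holder axes [[-0.0192, -0.0273, -0.0609], [0.0178, -0.0226, -0.0489], [0.028, 0.0203, -0.0057]]
x 1 32 yaw slope,tilt slope,offset [-0.0049  0.0166  0.0253]
y -1 87 yaw slope,tilt slope,offset [ 0.0054 -0.0252 -0.0247]
```

The cap and faces seen by each camera agree with the holder seen by the same camera to within 1 mm, so I'll go straight down.

```bash
python3 -m jog '[{"dx":-12,"dy":0,"dz":9,"ax":0,"ay":0,"az":0},{"dx":-33,"dy":0,"dz":23,"ax":0,"ay":0,"az":0},{"dx":-51,"dy":0,"dz":36,"ax":0,"ay":0,"az":0},{"dx":-61.4,"dy":0,"dz":43,"ax":0,"ay":0,"az":0},{"dx":-61.4,"dy":0,"dz":43,"ax":0,"ay":0,"az":0}]'; python3 -m jog '[{"dx":-2.5,"dy":0,"dz":1.7,"ax":0,"ay":0,"az":0},{"dx":-5,"dy":0,"dz":3.5,"ax":0,"ay":0,"az":0},{"dx":-7.5,"dy":0,"dz":5.2,"ax":0,"ay":0,"az":0},{"dx":-9.8,"dy":0,"dz":6.9,"ax":0,"ay":0,"az":0},{"dx":-9.8,"dy":0,"dz":6.9,"ax":0,"ay":0,"az":0}]'; python3 -c "
from plant import monitor as m;s=m.get_state();print(s['force'],s['ft_torque'],s['ee_pos'])"
```

```text
time: 6.98
ee_pos: [0.5117, -0.33, 0.0718]
orientation: [0.879, -0.124, 0.456, 0.063]
force: [0.9, -1.1, -2.2]
gripper_width: 0.0534
grip_force: 42.9
time: 7.6
ee_pos: [0.5141, -0.3323, 0.0663]
orientation: [0.876, -0.122, 0.462, 0.065]
force: [-16.0, 9.4, 35.0]
gripper_width: 0.0535
grip_force: 47.2
[-16.0086961    9.36817806  34.97327875] [-0.36819014 -2.58326309  0.62338182] [ 0.51412306 -0.33229105  0.0663185 ]
```

It touched the rim early (35 N). I'll back off and look.

```bash
python3 -m jog '[{"dx":8,"dy":0,"dz":-5.6,"ax":0,"ay":0,"az":0},{"dx":16,"dy":0,"dz":-11.2,"ax":0,"ay":0,"az":0},{"dx":16,"dy":0,"dz":-11.2,"ax":0,"ay":0,"az":0},{"dx":16,"dy":0,"dz":-11.2,"ax":0,"ay":0,"az":0}]'; python3 - <<'E'
from h import *
s=monitor.get_state();b,a=basetool();rr=R.from_quat(s["orientation"]);base=s["ee_pos"]+rr.apply([b[0],0,b[2]]);ax=rr.apply(a);print("base",base,"axis",ax, s["force"])
H=frame(HH,0)
ims=[]
for n in("top","scene"):
    p,D=cams.capture(n);I=p[...,::-1].astype(int);np.save(n+"_d.npy",D);cv2.imwrite(f"pics/{n}4.png",I)
    v,u=np.mgrid[0:420,0:560];P=deep(n,np.c_[u.ravel(),v.ravel()],D);C=I.reshape(-1,3);ok=D.ravel()>0
    m=ok&(C[:,2]>C[:,0]+35)&(np.linalg.norm(P-(base+.03*ax),axis=1)<.06)
    q=(P[m]-base)@H.as_matrix(); print(n,"amber",np.percentile(q,[1,50,99],axis=0).round(4).tolist())
    for i in(0,1):
        for sg in(1,-1):
            f=q[(abs(q[:,i]-sg*.027)<.006)&(-q[:,2]<.052)&(abs(q[:,1-i])<.023)]
            if len(f)>30:
                A=np.c_[f[:,1-i],-f[:,2],np.ones(len(f))];w=np.linalg.lstsq(A,f[:,i],rcond=None)[0];print("xy"[i],sg,len(f),"yaw,tilt,offset",w.round(4))
    m=ok&(np.linalg.norm(P[:,:2]-WELL[:2],axis=1)<.085)&(abs(P[:,2]-.026)<.006)&(C.min(1)>90)
    print("holder",m.sum(),cv2.minAreaRect((P[m][:,:2]*1000).astype(np.float32)))
    x,y=proj(n,WELL+[0,0,.07])[0].astype(int)
    ims.append(cv2.resize(p[y-50:y+60,x-60:x+60,::-1],(398,365),interpolation=2))
cv2.imwrite("pics/c4.png",np.hstack(ims))
E
```

```text
time: 8.1
ee_pos: [0.5121, -0.3312, 0.0808]
orientation: [0.878, -0.124, 0.457, 0.064]
force: [-0.7, -0.5, -2.2]
gripper_width: 0.0533
grip_force: 42.9
base [ 0.49779451 -0.32706486  0.04025811] axis [ 1.35150809e-03 -3.57424221e-04  9.99999023e-01] [-0.66732095 -0.54987902 -2.2302361 ]
top amber [[-0.0246, -0.0248, -0.0849], [-0.0161, -0.0121, -0.0557], [0.0238, 0.0261, -0.0452]]
holder 336 ((494.9261474609375, -329.00628662109375), (109.9893569946289, 109.93147277832031), 73.21354675292969)
scene amber [[-0.0213, -0.0285, -0.0676], [0.0184, -0.023, -0.0484], [0.0282, 0.018, -0.0043]]
y -1 78 yaw,tilt,offset [ 0.0057 -0.0124 -0.0256]
holder 508 ((495.630615234375, -327.37744140625), (112.77374267578125, 114.7287826538086), 73.0260009765625)[ WARN:0@0.792] global loadsave.cpp:1063 imwrite_ Unsupported depth image for selected encoder is fallbacked to CV_8U.
```

View pics/c4.png

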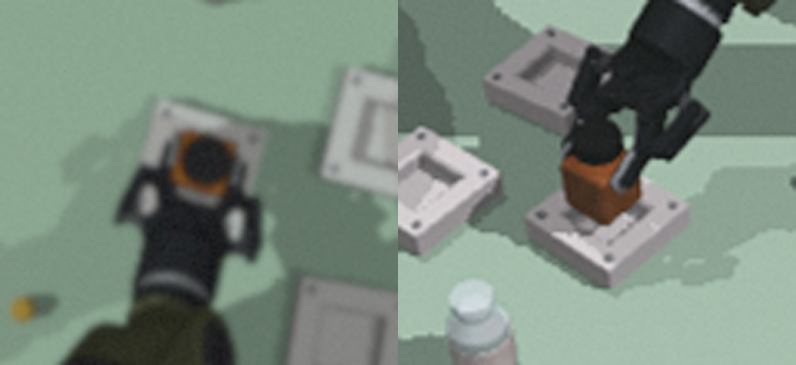

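The bottle at (600,185) in the right pane sits about 2 mm too far outward over the well, which fits the push-back direction. I'll shift 2 mm back along the holder's x and 1 mm sideways, then retry gently.

```bash
python3 -m jog '[{"dx":-1.2,"dy":1,"dz":-1.6,"ax":0,"ay":0,"az":0},{"dx":-5.3,"dy":1,"dz":1.3,"ax":0,"ay":0,"az":0},{"dx":-9.4,"dy":1,"dz":4.1,"ax":0,"ay":0,"az":0},{"dx":-11.8,"dy":1,"dz":5.8,"ax":0,"ay":0,"az":0},{"dx":-13.5,"dy":1,"dz":7,"ax":0,"ay":0,"az":0},{"dx":-15.1,"dy":1,"dz":8.2,"ax":0,"ay":0,"az":0},{"dx":-15.1,"dy":1,"dz":8.2,"ax":0,"ay":0,"az":0}]'; python3 - <<'E'
from h import *
s=monitor.get_state();b,a=basetool();rr=R.from_quat(s["orientation"]);base=s["ee_pos"]+rr.apply([b[0],0,b[2]]);print("base",base,"axis",rr.apply(a),frame(HH,0).inv().apply(s["force"]),s["ft_torque"])
E
```

```text
time: 9.07
ee_pos: [0.51, -0.3316, 0.064]
orientation: [0.878, -0.124, 0.457, 0.064]
force: [-0.2, 0.8, -1.5]
gripper_width: 0.0533
grip_force: 42.9
base [ 0.49575943 -0.32752996  0.02341868] axis [ 1.16165009e-03 -2.81726655e-04  9.99999286e-01] [-0.38459667 -0.77181215  1.5088534 ] [0.15111384 0.64229514 0.02305665]
```

```bash
python3 -m jog '[{"dx":-1.6,"dy":0,"dz":1.1,"ax":0,"ay":0,"az":0},{"dx":-3.3,"dy":0,"dz":2.3,"ax":0,"ay":0,"az":0},{"dx":-4.9,"dy":0,"dz":3.4,"ax":0,"ay":0,"az":0},{"dx":-4.9,"dy":0,"dz":3.4,"ax":0,"ay":0,"az":0}]'; python3 - <<'E'
from h import *
s=monitor.get_state();b,a=basetool();rr=R.from_quat(s["orientation"]);base=s["ee_pos"]+rr.apply([b[0],0,b[2]]);print("base",base,"axis",rr.apply(a),frame(HH,0).inv().apply(s["force"]),s["ft_torque"])
E
```

```text
time: 9.57
ee_pos: [0.5099, -0.3316, 0.0579]
orientation: [0.878, -0.124, 0.457, 0.064]
force: [-0.8, 0.4, -2.9]
gripper_width: 0.0531
grip_force: 42.9
base [ 0.49566997 -0.32748895  0.017326  ] axis [ 1.30852839e-03 -4.55377957e-04  9.99999040e-01] [-0.88027309 -0.11140126  2.85274051] [ 0.16875434  0.70098293 -0.03558901]
```

```bash
python3 -m jog '[{"dx":-2,"dy":0,"dz":1.4,"ax":0,"ay":0,"az":0},{"dx":-4.1,"dy":0,"dz":2.9,"ax":0,"ay":0,"az":0},{"dx":-6.1,"dy":0,"dz":4.3,"ax":0,"ay":0,"az":0},{"dx":-7.4,"dy":0,"dz":5.2,"ax":0,"ay":0,"az":0},{"dx":-7.4,"dy":0,"dz":5.2,"ax":0,"ay":0,"az":0}]'; python3 -m jog '[{"dx":-0.8,"dy":0,"dz":0.6,"ax":0,"ay":0,"az":0},{"dx":-1.2,"dy":0,"dz":0.9,"ax":0,"ay":0,"az":0},{"dx":-1.2,"dy":0,"dz":0.9,"ax":0,"ay":0,"az":0}]'; python3 - <<'E'
from h import *
s=monitor.get_state();b,a=basetool();rr=R.from_quat(s["orientation"]);base=s["ee_pos"]+rr.apply([b[0],0,b[2]]);print("base",base,"axis",rr.apply(a),frame(HH,0).inv().apply(s["force"]),s["ft_torque"])
E
```

```text
time: 10.2
ee_pos: [0.51, -0.3316, 0.0489]
orientation: [0.878, -0.124, 0.457, 0.064]
force: [0.9, -0.5, -2.3]
gripper_width: 0.0534
grip_force: 42.9
time: 10.58
ee_pos: [0.5101, -0.3317, 0.0476]
orientation: [0.878, -0.124, 0.457, 0.064]
force: [-0.7, 0.4, -2.3]
gripper_width: 0.0534
grip_force: 42.9
base [ 0.49579829 -0.32754543  0.00700504] axis [ 1.06034648e-03 -2.23990693e-04  9.99999413e-01] [-0.82000722 -0.16579647  2.29126054] [0.17801919 0.66285627 0.03547428]
```

```bash
python3 -m jog '[{"dx":-0.5,"dy":0,"dz":0.3,"ax":0,"ay":0,"az":0},{"dx":-0.9,"dy":0,"dz":0.6,"ax":0,"ay":0,"az":0},{"dx":-0.9,"dy":0,"dz":0.6,"ax":0,"ay":0,"az":0}]'
```

```text
time: 10.95
ee_pos: [0.5102, -0.3317, 0.0469]
orientation: [0.878, -0.124, 0.458, 0.064]
force: [-1.7, 1.5, 3.8]
gripper_width: 0.0532
grip_force: 43.4
```

Floor contact at 6 N. I'll release and back out.

```bash
python3 -m jog '[{"dx":0,"dy":0,"dz":0,"ax":0,"ay":0,"az":0},{"dx":0,"dy":0,"dz":0,"ax":0,"ay":0,"az":0},{"dx":0,"dy":0,"dz":0,"ax":0,"ay":0,"az":0},{"dx":0,"dy":0,"dz":0,"ax":0,"ay":0,"az":0},{"dx":0,"dy":0,"dz":0,"ax":0,"ay":0,"az":0},{"dx":0,"dy":0,"dz":0,"ax":0,"ay":0,"az":0}]' -1 && python3 -m jog '[{"dx":0,"dy":0,"dz":-15,"ax":0,"ay":0,"az":0},{"dx":0,"dy":0,"dz":-45,"ax":0,"ay":0,"az":0},{"dx":0,"dy":0,"dz":-75,"ax":0,"ay":0,"az":0},{"dx":0,"dy":0,"dz":-105,"ax":0,"ay":0,"az":0},{"dx":25,"dy":0,"dz":-130,"ax":0,"ay":0,"az":0},{"dx":70,"dy":0,"dz":-150,"ax":0,"ay":0,"az":0},{"dx":100,"dy":0,"dz":-160,"ax":0,"ay":0,"az":0},{"dx":100,"dy":0,"dz":-160,"ax":0,"ay":0,"az":0}]'; python3 - <<'E'
from h import *
from scipy.optimize import least_squares
ims=[];C0=WELL[:2]
for n in("top","scene"):
    p,D=cams.capture(n);I=p[...,::-1];np.save(n+"_d.npy",D);cv2.imwrite(f"pics/{n}5.png",I)
    v,u=np.mgrid[0:420,0:560];P=deep(n,np.c_[u.ravel(),v.ravel()],D);C=I.reshape(-1,3).astype(int);ok=D.ravel()>0
    m=ok&(np.linalg.norm(P[:,:2]-C0,axis=1)<.033)&(abs(P[:,2]-.089)<.005)&(C.max(1)<90)
    q=P[m];print(n,m.sum(),np.percentile(q[:,2],[5,50,95]).round(4),"mean",q.mean(0).round(4),cv2.minEnclosingCircle((q[:,:2]*1000).astype(np.float32)),"rect",cv2.minAreaRect((q[:,:2]*1000).astype(np.float32)))
    x,y=proj(n,WELL+[0,0,.08])[0].astype(int)
    ims.append(cv2.resize(p[y-50:y+60,x-60:x+60,::-1],(398,365),interpolation=2))
cv2.imwrite("pics/c5.png",np.hstack(ims))
s=monitor.get_state();print(s["ee_pos"],s["joint_pos"])
E
```

```text
time: 11.7
ee_pos: [0.51, -0.3317, 0.0465]
orientation: [0.878, -0.124, 0.457, 0.064]
force: [0.1, 0.5, -0.3]
gripper_width: 0.0855
grip_force: 0.0
time: 12.7
ee_pos: [0.4393, -0.3116, 0.2231]
orientation: [0.878, -0.123, 0.459, 0.066]
force: [0.2, -0.0, -0.4]
gripper_width: 0.0851
grip_force: 0.0
top 124 [0.0846 0.0885 0.093 ] mean [ 0.4946 -0.3296  0.0886] ((495.36480712890625, -329.3206787109375), 23.48215103149414) rect ((494.6312561035156, -328.7508544921875), (43.26941680908203, 43.90629196166992), 2.048431158065796)
scene 132 [0.0856 0.0893 0.0925] mean [ 0.4998 -0.3248  0.0893] ((499.2988586425781, -325.8484802246094), 23.03066062927246) rect ((499.1844482421875, -324.9765930175781), (41.50062942504883, 44.8788948059082), 84.03623962402344)
[ 0.43858406 -0.3108682   0.21987538] [-0.90787095  0.01246052  2.15422344  1.35986006  0.51439365 -0.15376775]
```

View pics/c5.png

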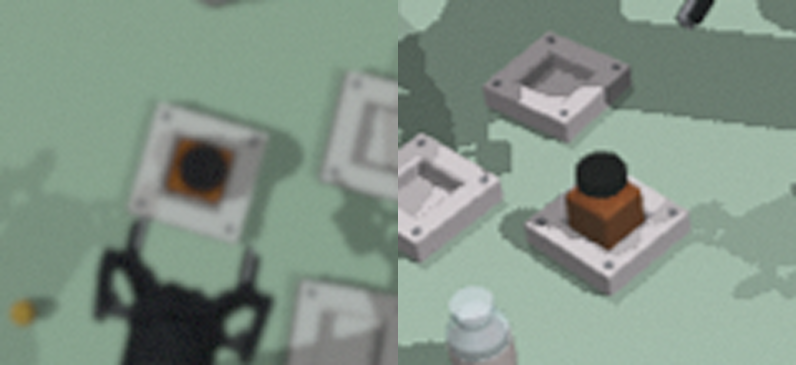

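The bottle stands in the well, with its cap at (205,168) in the left pane and (600,175) in the right, cap top at z 0.089 as expected. Next is a straight-down grasp of the cap.

```bash
python3 - <<'E'
from h import *
delta([.4962,-.3278,.17],frame(HH,0))
E
```

```text
rows to [ 0.4962 -0.3278  0.17  ] : [-6.4  0.4 77.8] [-0.0021 -0.9596  0.0044]
```

```bash
python3 -m jog '[{"dx":0,"dy":0,"dz":0,"ax":0,"ay":-0.16,"az":0},{"dx":0,"dy":0,"dz":10,"ax":0,"ay":-0.32,"az":0},{"dx":0,"dy":0,"dz":25,"ax":0,"ay":-0.48,"az":0},{"dx":-2,"dy":0,"dz":40,"ax":0,"ay":-0.64,"az":0.003},{"dx":-4,"dy":0,"dz":60,"ax":0,"ay":-0.8,"az":0.004},{"dx":-6.4,"dy":0.4,"dz":78,"ax":-0.002,"ay":-0.96,"az":0.004},{"dx":-6.4,"dy":0.4,"dz":78,"ax":-0.002,"ay":-0.96,"az":0.004},{"dx":-6.4,"dy":0.4,"dz":78,"ax":-0.002,"ay":-0.96,"az":0.004}]'; python3 - <<'E'
from h import *
print(monitor.get_state()["joint_pos"])
delta([.4962,-.3278,.074],frame(HH,0))
E
```

```text
time: 13.8
ee_pos: [0.4967, -0.3278, 0.168]
orientation: [0.99, -0.141, -0.001, -0.001]
force: [-0.9, -0.1, -0.6]
gripper_width: 0.0856
grip_force: 0.0
[-6.45359890e-01  4.57171565e-01  1.45669511e+00  1.23477480e-03
  1.23178487e+00  1.20806697e+00]
rows to [ 0.4962 -0.3278  0.074 ] : [-0.1  0.4 94. ] [-0.0025  0.0034  0.0014]
```

```bash
python3 -m jog '[{"dx":0,"dy":0.4,"dz":20,"ax":-0.002,"ay":0.003,"az":0},{"dx":0,"dy":0.4,"dz":50,"ax":-0.002,"ay":0.003,"az":0},{"dx":0,"dy":0.4,"dz":75,"ax":-0.002,"ay":0.003,"az":0},{"dx":0,"dy":0.4,"dz":88,"ax":-0.002,"ay":0.003,"az":0},{"dx":0,"dy":0.4,"dz":94,"ax":-0.002,"ay":0.003,"az":0},{"dx":0,"dy":0.4,"dz":94,"ax":-0.002,"ay":0.003,"az":0}]' && python3 -m jog '[{"dx":0,"dy":0,"dz":0,"ax":0,"ay":0,"az":0},{"dx":0,"dy":0,"dz":0,"ax":0,"ay":0,"az":0},{"dx":0,"dy":0,"dz":0,"ax":0,"ay":0,"az":0},{"dx":0,"dy":0,"dz":0,"ax":0,"ay":0,"az":0},{"dx":0,"dy":0,"dz":0,"ax":0,"ay":0,"az":0},{"dx":0,"dy":0,"dz":0,"ax":0,"ay":0,"az":0},{"dx":0,"dy":0,"dz":0,"ax":0,"ay":0,"az":0},{"dx":0,"dy":0,"dz":0,"ax":0,"ay":0,"az":0}]' 1 60
```

```text
time: 14.55
ee_pos: [0.4969, -0.3288, 0.0765]
orientation: [0.99, -0.142, 0.002, 0.001]
force: [0.1, -0.7, 0.9]
gripper_width: 0.0852
grip_force: 0.0
time: 15.55
ee_pos: [0.4972, -0.3287, 0.0769]
orientation: [0.99, -0.142, 0.002, 0.001]
force: [-0.1, 2.0, 5.1]
gripper_width: 0.0442
grip_force: 60.1
```

```bash
python3 -m jog '[{"dx":0,"dy":0,"dz":1.5,"ax":0,"ay":0,"az":0},{"dx":0,"dy":0,"dz":3,"ax":0,"ay":0,"az":0},{"dx":0,"dy":0,"dz":4.2,"ax":0,"ay":0,"az":0},{"dx":0,"dy":0,"dz":4.2,"ax":0,"ay":0,"az":0},{"dx":0,"dy":0,"dz":4.2,"ax":0,"ay":0,"az":0}]'
```

```text
time: 16.18
ee_pos: [0.4973, -0.3287, 0.0731]
orientation: [0.99, -0.142, 0.002, 0.001]
force: [-1.5, 3.5, 9.6]
gripper_width: 0.0438
grip_force: 60.6
```

```bash
python3 -m jog '[{"dx":0,"dy":0,"dz":0.4,"ax":0,"ay":0,"az":-0.1},{"dx":0,"dy":0,"dz":0.4,"ax":0,"ay":0,"az":-0.25},{"dx":0,"dy":0,"dz":0.4,"ax":0,"ay":0,"az":-0.4},{"dx":0,"dy":0,"dz":0.4,"ax":0,"ay":0,"az":-0.55},{"dx":0,"dy":0,"dz":0.4,"ax":0,"ay":0,"az":-0.7}]'; python3 -c "
from plant import monitor as m;s=m.get_state();print(s['force'],s['ft_torque'],s['joint_pos'])"
```

```text
time: 16.8
ee_pos: [0.4976, -0.329, 0.0729]
orientation: [0.978, 0.209, 0.002, 0.002]
force: [-0.3, 3.6, 10.1]
gripper_width: 0.0432
grip_force: 60.6
[-0.34537727  3.61996306 10.14474141] [ 0.4576073   0.00418167 -0.08605981] [-6.45424674e-01  5.68136883e-01  1.53134761e+00 -5.01294927e-04
  1.03651043e+00  5.04897874e-01]
```

```bash
python3 -m jog '[{"dx":0,"dy":0,"dz":0,"ax":0,"ay":0,"az":-0.15},{"dx":0,"dy":0,"dz":0,"ax":0,"ay":0,"az":-0.3},{"dx":0,"dy":0,"dz":0,"ax":0,"ay":0,"az":-0.42},{"dx":0,"dy":0,"dz":0,"ax":0,"ay":0,"az":-0.5},{"dx":0,"dy":0,"dz":0,"ax":0,"ay":0,"az":-0.5},{"dx":0,"dy":0,"dz":0,"ax":0,"ay":0,"az":-0.5}]';python3 -c "
from plant import monitor as m;s=m.get_state();print(s['force'],s['ft_torque'],s['joint_pos'])"; python3 -m jog '[{"dx":0,"dy":0,"dz":-2,"ax":0,"ay":0,"az":0},{"dx":0,"dy":0,"dz":-4,"ax":0,"ay":0,"az":0},{"dx":0,"dy":0,"dz":-6,"ax":0,"ay":0,"az":0},{"dx":0,"dy":0,"dz":-6,"ax":0,"ay":0,"az":0}]'
```

```text
time: 17.55
ee_pos: [0.4974, -0.3286, 0.0728]
orientation: [0.897, 0.442, 0.001, 0.002]
force: [-0.6, 3.7, 11.2]
gripper_width: 0.0438
grip_force: 60.7
[-0.6223086   3.65300152 11.24092818] [0.72831614 0.15036626 0.05744651] [-6.45157106e-01  5.68146319e-01  1.53169414e+00 -3.09644412e-04
  1.03705890e+00  9.73953751e-03]
time: 18.05
ee_pos: [0.4971, -0.3287, 0.0779]
orientation: [0.897, 0.442, 0.001, 0.002]
force: [-0.1, 2.6, 4.7]
gripper_width: 0.0439
grip_force: 60.7
```

```bash
python3 -m jog '[{"dx":0,"dy":0,"dz":-2,"ax":0,"ay":0,"az":0},{"dx":0,"dy":0,"dz":-4,"ax":0,"ay":0,"az":0},{"dx":0,"dy":0,"dz":-6,"ax":0,"ay":0,"az":0},{"dx":0,"dy":0,"dz":-8,"ax":0,"ay":0,"az":0},{"dx":0,"dy":0,"dz":-8,"ax":0,"ay":0,"az":0}]'; python3 - <<'E'
from h import *
print(monitor.get_state()["force"])
p,D=cams.capture("scene");x,y=proj("scene",WELL+[0,0,.07])[0].astype(int)
cv2.imwrite("pics/c6.png",cv2.resize(p[y-45:y+55,x-55:x+55,::-1],(440,400),interpolation=2))
E
```

```text
time: 18.68
ee_pos: [0.4969, -0.3288, 0.0858]
orientation: [0.897, 0.442, 0.0, 0.002]
force: [-0.3, -0.2, 0.9]
gripper_width: 0.0433
grip_force: 61.0
[-0.31223501 -0.23572922  0.9460731 ]
```

View pics/c6.png

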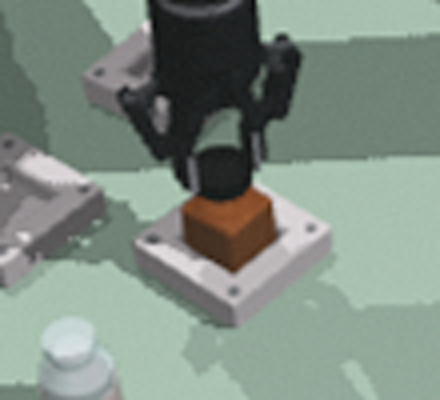

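The cap at (220,170) is rising while the bottle at (230,235) stays seated, and there is no pull force. I'll lift on.

```bash
python3 -m jog '[{"dx":0,"dy":0,"dz":-4,"ax":0,"ay":0,"az":0},{"dx":0,"dy":0,"dz":-10,"ax":0,"ay":0,"az":0},{"dx":0,"dy":0,"dz":-25,"ax":0,"ay":0,"az":0},{"dx":0,"dy":0,"dz":-50,"ax":0,"ay":0,"az":0},{"dx":0,"dy":0,"dz":-80,"ax":0,"ay":0,"az":0},{"dx":0,"dy":0,"dz":-110,"ax":0,"ay":0,"az":0},{"dx":0,"dy":0,"dz":-110,"ax":0,"ay":0,"az":0}]'; python3 - <<'E'
from h import *
ims=[];s=monitor.get_state();print(s["force"])
for n in("top","scene"):
    p,D=cams.capture(n);np.save(n+"_d.npy",D);cv2.imwrite(f"pics/{n}7.png",p[...,::-1])
    x,y=proj(n,WELL+[0,0,.1])[0].astype(int)
    ims.append(cv2.resize(p[y-65:y+65,x-65:x+65,::-1],(398,398),interpolation=2))
cv2.imwrite("pics/c7.png",np.hstack(ims))
D=np.load("scene_d.npy");v,u=np.mgrid[0:420,0:560];P=deep("scene",np.c_[u.ravel(),v.ravel()],D);C=cv2.imread("pics/scene7.png").reshape(-1,3).astype(int)
m=(np.linalg.norm(P[:,:2]-WELL[:2],axis=1)<.05)&(P[:,2]>.03)&(C[:,2]>C[:,0]+35);print("amber z",np.percentile(P[m,2],[1,50,99]))
m=(np.linalg.norm(P[:,:2]-WELL[:2],axis=1)<.024)&(P[:,2]>.12)&(C.max(1)<60);print("dark z",np.percentile(P[m,2],[1,5,50]))
# tray from scene & top
from math import *
t=R.from_euler("z",11.4,degrees=True);a=np.array([.4522,.333,0])
delta([.4522,.333,.2],frame(radians(54),0))
E
```

```text
time: 19.6
ee_pos: [0.4973, -0.3289, 0.199]
orientation: [0.897, 0.442, 0.002, 0.004]
force: [-0.3, 0.5, -1.6]
gripper_width: 0.0435
grip_force: 61.0
[-0.32298947  0.50331653 -1.57267067]
amber z [0.03125507 0.06251449 0.08223402]
dark z [0.19545407 0.19963954 0.22600917]
rows to [0.4522 0.333  0.2   ] : [ 497.5 -438.    -6. ] [ 0.0035  0.0007 -0.0267]
```

View pics/c7.png

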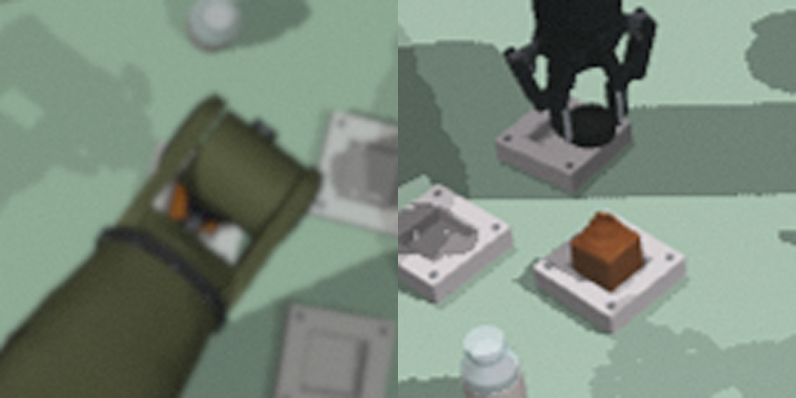

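The cap is in the gripper at (585,125) in the right pane, and the open bottle is still seated at (605,250). Now to the tray.

```bash
python3 -m jog '[{"dx":23,"dy":-20,"dz":0,"ax":0,"ay":0,"az":0},{"dx":65,"dy":-57,"dz":0,"ax":0,"ay":0,"az":0},{"dx":107,"dy":-94,"dz":0,"ax":0,"ay":0,"az":0},{"dx":150,"dy":-132,"dz":0,"ax":0,"ay":0,"az":0},{"dx":195,"dy":-172,"dz":0,"ax":0,"ay":0,"az":0},{"dx":240,"dy":-211,"dz":0,"ax":0,"ay":0,"az":0},{"dx":285,"dy":-251,"dz":0,"ax":0,"ay":0,"az":0},{"dx":325,"dy":-286,"dz":0,"ax":0,"ay":0,"az":0}]'; python3 -c "
from h import *
delta([.4522,.333,.1],frame(np.radians(52.5),0))"
```

```text
time: 20.7
ee_pos: [0.4669, 0.1055, 0.1938]
orientation: [0.897, 0.442, -0.0, 0.001]
force: [0.6, -0.2, -0.7]
gripper_width: 0.0435
grip_force: 61.1
rows to [0.4522 0.333  0.1   ] : [ 171.7 -150.4   93.2] [ 0.0023  0.0016 -0.0001]
```

```bash
python3 -m jog '[{"dx":40,"dy":-35,"dz":5,"ax":0,"ay":0,"az":0},{"dx":80,"dy":-70,"dz":15,"ax":0,"ay":0,"az":0},{"dx":115,"dy":-100,"dz":30,"ax":0,"ay":0,"az":0},{"dx":150,"dy":-130,"dz":50,"ax":0,"ay":0,"az":0},{"dx":172,"dy":-150,"dz":75,"ax":0,"ay":0,"az":0},{"dx":172,"dy":-150,"dz":93,"ax":0.002,"ay":0.002,"az":0},{"dx":172,"dy":-150,"dz":93,"ax":0.002,"ay":0.002,"az":0},{"dx":172,"dy":-150,"dz":93,"ax":0.002,"ay":0.002,"az":0}]'; python3 - <<'E'
from h import *
p,D=cams.capture("scene");v,u=np.mgrid[0:420,0:560];P=deep("scene",np.c_[u.ravel(),v.ravel()],D);s=monitor.get_state();e=s["ee_pos"];print(e,s["force"])
C=p.reshape(-1,3).astype(int);m=(np.linalg.norm(P[:,:2]-e[:2],axis=1)<.024)&(abs(P[:,2]-e[2])<.03)&(C.max(1)<70);print("cap z lo",np.percentile(P[m,2],[1,5])-e[2])
m=(np.linalg.norm(P[:,:2]-e[:2],axis=1)<.14)&(P[:,2]>.012)&(P[:,2]<.024);print("rim",cv2.minAreaRect((P[m][:,:2]*1000).astype(np.float32)))
cv2.imwrite("pics/c8.png",cv2.resize(p[150:320,360:560,::-1],(600,510),interpolation=2))
E
```

```text
time: 21.7
ee_pos: [0.454, 0.3309, 0.1014]
orientation: [0.897, 0.442, 0.001, 0.0]
force: [0.1, 0.9, -0.6]
gripper_width: 0.0436
grip_force: 61.1
[0.45419835 0.33094333 0.1016653 ] [ 0.54984849  0.00785138 -0.53951743]
cap z lo [-0.00538518 -0.00109184]
rim ((451.259033203125, 335.18450927734375), (149.3844757080078, 186.0934600830078), 11.796879768371582)
```

View pics/c8.png

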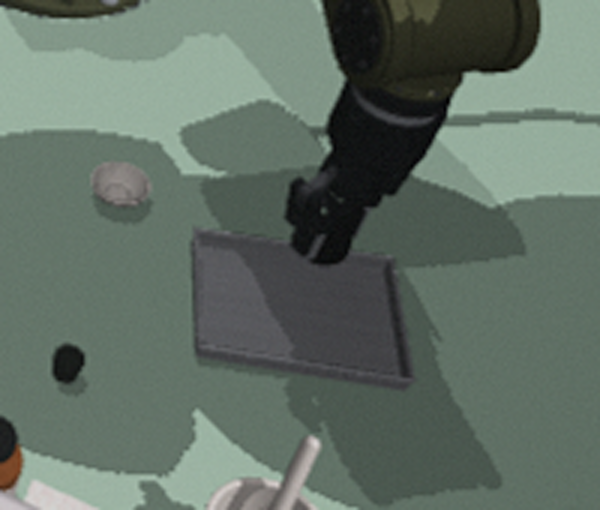

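The gripper with the cap is at (320,240), over the middle of the tray once height is allowed for. I'll descend, slowly near the floor.

```bash
python3 -m jog '[{"dx":0,"dy":0,"dz":15,"ax":0,"ay":0,"az":0},{"dx":0,"dy":0,"dz":40,"ax":0,"ay":0,"az":0},{"dx":0,"dy":0,"dz":65,"ax":0,"ay":0,"az":0},{"dx":0,"dy":0,"dz":80,"ax":0,"ay":0,"az":0},{"dx":0,"dy":0,"dz":87,"ax":0,"ay":0,"az":0},{"dx":0,"dy":0,"dz":87,"ax":0,"ay":0,"az":0}]'; python3 -m jog '[{"dx":0,"dy":0,"dz":1,"ax":0,"ay":0,"az":0},{"dx":0,"dy":0,"dz":2,"ax":0,"ay":0,"az":0},{"dx":0,"dy":0,"dz":3,"ax":0,"ay":0,"az":0},{"dx":0,"dy":0,"dz":4,"ax":0,"ay":0,"az":0},{"dx":0,"dy":0,"dz":4,"ax":0,"ay":0,"az":0}]'
```

```text
time: 22.5
ee_pos: [0.454, 0.3311, 0.0139]
orientation: [0.897, 0.442, 0.001, 0.0]
force: [0.0, 0.5, 0.1]
gripper_width: 0.0434
grip_force: 61.1
time: 23.12
ee_pos: [0.4539, 0.3311, 0.0098]
orientation: [0.897, 0.442, 0.001, 0.0]
force: [0.0, 0.6, -0.2]
gripper_width: 0.0437
grip_force: 61.1
```

```bash
python3 -m jog '[{"dx":0,"dy":0,"dz":0.7,"ax":0,"ay":0,"az":0},{"dx":0,"dy":0,"dz":1.4,"ax":0,"ay":0,"az":0},{"dx":0,"dy":0,"dz":2,"ax":0,"ay":0,"az":0},{"dx":0,"dy":0,"dz":2,"ax":0,"ay":0,"az":0},{"dx":0,"dy":0,"dz":2,"ax":0,"ay":0,"az":0}]'
```

```text
time: 23.75
ee_pos: [0.454, 0.3311, 0.0079]
orientation: [0.897, 0.442, 0.001, 0.0]
force: [-0.0, -0.3, -0.9]
gripper_width: 0.0436
grip_force: 61.1
```

```bash
python3 -m jog '[{"dx":0,"dy":0,"dz":0.5,"ax":0,"ay":0,"az":0},{"dx":0,"dy":0,"dz":1,"ax":0,"ay":0,"az":0},{"dx":0,"dy":0,"dz":1.2,"ax":0,"ay":0,"az":0},{"dx":0,"dy":0,"dz":1.2,"ax":0,"ay":0,"az":0}]'
```

```text
time: 24.25
ee_pos: [0.454, 0.3312, 0.0075]
orientation: [0.897, 0.442, 0.001, 0.0]
force: [-5.0, -2.5, 11.8]
gripper_width: 0.0437
grip_force: 62.3
```

The cap is on the tray floor and still held (12 N). I'll release it and lift away.

```bash
python3 -m jog '[{"dx":0,"dy":0,"dz":-0.5,"ax":0,"ay":0,"az":0},{"dx":0,"dy":0,"dz":-0.5,"ax":0,"ay":0,"az":0}]'; python3 -m jog '[{"dx":0,"dy":0,"dz":0,"ax":0,"ay":0,"az":0},{"dx":0,"dy":0,"dz":0,"ax":0,"ay":0,"az":0},{"dx":0,"dy":0,"dz":0,"ax":0,"ay":0,"az":0},{"dx":0,"dy":0,"dz":0,"ax":0,"ay":0,"az":0},{"dx":0,"dy":0,"dz":0,"ax":0,"ay":0,"az":0},{"dx":0,"dy":0,"dz":0,"ax":0,"ay":0,"az":0}]' -1 && python3 -m jog '[{"dx":0,"dy":0,"dz":-10,"ax":0,"ay":0,"az":0},{"dx":0,"dy":0,"dz":-40,"ax":0,"ay":0,"az":0},{"dx":0,"dy":0,"dz":-80,"ax":0,"ay":0,"az":0},{"dx":0,"dy":0,"dz":-130,"ax":0,"ay":0,"az":0},{"dx":0,"dy":0,"dz":-170,"ax":0,"ay":0,"az":0},{"dx":0,"dy":0,"dz":-170,"ax":0,"ay":0,"az":0},{"dx":0,"dy":0,"dz":-170,"ax":0,"ay":0,"az":0}]'; python3 - <<'E'
from h import *
p,D=cams.capture("scene");cv2.imwrite("pics/c9.png",p[...,::-1])
v,u=np.mgrid[0:420,0:560];P=deep("scene",np.c_[u.ravel(),v.ravel()],D);C=p.reshape(-1,3).astype(int)
m=(np.linalg.norm(P[:,:2]-[.454,.331],axis=1)<.035)&(P[:,2]>.012)&(P[:,2]<.04);q=P[m];print("cap",m.sum(),np.percentile(q[:,2],[10,50,90]).round(4),q.mean(0).round(3))
m=(np.linalg.norm(P[:,:2]-WELL[:2],axis=1)<.045)&(P[:,2]>.03)&(C[:,0]>C[:,2]+35);print("bottle z",np.percentile(P[m,2],[50,99]).round(3))
E
```

```text
time: 24.5
ee_pos: [0.454, 0.3312, 0.0076]
orientation: [0.897, 0.442, 0.001, 0.0]
force: [-3.5, -2.6, 7.4]
gripper_width: 0.0434
grip_force: 61.8
time: 25.25
ee_pos: [0.454, 0.3311, 0.0072]
orientation: [0.897, 0.442, 0.001, 0.0]
force: [-0.2, 0.6, 0.3]
gripper_width: 0.0855
grip_force: 0.0
time: 26.12
ee_pos: [0.4534, 0.3309, 0.1769]
orientation: [0.897, 0.442, 0.001, 0.0]
force: [0.0, 0.3, 0.1]
gripper_width: 0.0854
grip_force: 0.0
cap 205 [0.0159 0.019  0.0213] [0.457 0.328 0.019]
bottle z [0.062 0.082]
```

View pics/c9.png

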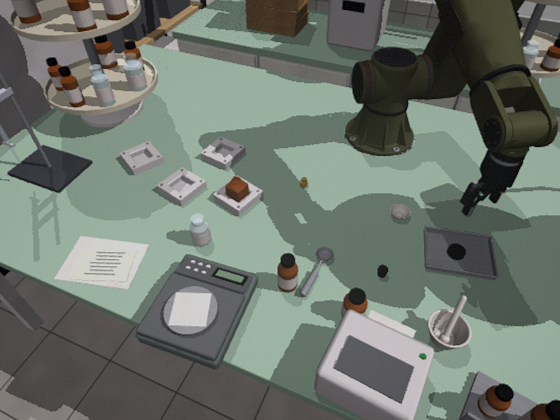

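The cap lies flat in the tray at (456,252), its top at z 0.019–0.02 as expected. The open bottle stands in the holder at (237,188), the bystanders are where they were, and the gripper is clear.

```bash
python3 -c "
from plant import close_job;print(close_job())"
```

```text
the job is handed in; nothing more can be done
None
```

The job is handed in: in the last pictures the bottle stands open in the chosen holder's well and the cap lies flat and released in the tray; the first insertion touched the holder's rim at about 35 N before the second went in freely, and the hand-in call gave no verdict.

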